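# Lock the kit down, free the push-catch tray and hold it up

### The job

To let me reach the discs in the steel kit case, first swing the keeper bar on its tray shut over the two air couplers until it clicks into its detent, so they cannot drop out. Then raise the hinged tray by its bow handle to about 65 degrees and finish while still holding it up there, couplers and bar in place and nothing else on the bench disturbed. A hidden press-press catch may or may not be holding the tray: tug it to find out, and if it is caught push the tray right down and let it rise again, which frees it (doing so to a free tray catches it).

Things in the scene. Friction and masses are not known exactly. Their poses are not given: they have to be found in the camera images.
- case: open-topped sheet-steel case, fixed on the bench, 262 mm deep (x) x 182 wide (y) x 70 high. Origin: centre of its underside, on the bench. Its +x points to the tray's hinge (away from the robot, within 15 degrees of world x), -x to its front. The tray closes it as a cover inside the rim; the discs lie below
- tray (a joint): angle of the tray, rad: 0 shut, growing as its front edge swings up and back; stops at -0.052 (pressed down) and 1.30. Raising it takes 3 to 5 N at the handle; let go, it falls shut from any angle. Shut, its front rests on spring buffers at the same height (within 0.01 rad) whether caught or not
- tray_handle (a point): middle of the tray's bow handle: a round steel bar 10 mm thick, straight for 74 mm along the case's y, on posts 90 mm apart, its axis 42 mm above the tray's top; when shut 225 mm in front of the hinge axis and 50 mm above it. It swings with the tray; the round bar may turn between the fingers
- keeper (a joint): angle of the keeper bar on the tray, rad: 0 shut (along the case's x over both couplers, against its stop), growing as it swings open to the case's -y side, up to 1.45. It stays where it is left. Near the bar's tip it meets a sprung ball at about 0.06 rad, is pushed over it with about 7 N at the knob, and then snaps to 0 and stays
- keeper_knob (a point): mid-grip of the black upright knob on the keeper bar, 16 mm thick, reaching 9 mm below and 10 mm above this point; 122 mm above the bench. The 14 mm wide bar's top lies 18 mm below the point. When shut, the detent post begins 16 mm beyond the knob towards the handle; its stop lug (+y side) is 2 mm higher than the bar
- coupler_front: steel air coupler, 24 x 62 x 24 mm, lying along the case's y in the front one of two 5 mm deep pockets of a black insert on the tray. Origin: centre of its underside
- coupler_rear: brass-coloured air coupler, 24 x 62 x 24 mm, in the rear pocket, 46 mm behind the other. Origin: centre of its underside
- push_catch: base (62 x 62 mm) of the press-press catch on the case floor, 85 mm in front of the case's origin, hidden under the shut tray; it never shows its state. Caught, the handle stops dead 2 mm up. Pushing the tray to its firm bottom, 12 mm down at the handle (3 to 5 N, then solid), and letting it rise to rest turns the catch over: caught to free, free to caught. Under 11 mm may do nothing
- masking_tape: roll of masking tape, 96 mm across, 25 mm high, lying flat on the case's +y side; leave alone
- marker: marker pen with a green cap, 135 x 17 mm, lying along the case's -y side; leave alone
- sanding_block: black rubber sanding block, 66 x 122 x 35 mm; leave alone
- screwdriver: screwdriver with a grey handle, 218 mm long, lying on the bench; leave alone
- cream_plug_0: cream cup-shaped moulding, 61 mm across, 35 mm high; leave alone
- cream_plug_1: cream cup-shaped moulding, 61 mm across, 28 mm high; leave alone
- wood_block: wooden packing block, 50 x 110 x 38 mm; leave alone
- tray_hinge (a point): hinge axis of the tray, which runs along the case's y: 118 mm from the case's origin towards +x, 62 mm above the bench. The tray is a steel plate, 246 x 170 x 4 mm, from the hinge to the front; its top is 70 mm above the bench when shut
- keeper_pivot (a point): pivot of the keeper bar, on the bar's top face: at y = 0 of the case, 96 mm from its origin towards +x, 135 mm from the knob; the axis stands square to the tray
Things that resemble listed ones, but are neither listed nor needed, are in the scene too. Leave any purple or turquoise look-alike of the coupler_front alone.

How it is judged:
By the outcome, as a careful person would: the job done as asked, in the order asked, and still so for the second after the job is handed in, while the arm keeps its last pose, push and grip.
It also fails if it takes over 61 s, if anything falls off the work surface, if the arm or the gripper's body presses on something with over 40 N, if the wrist force passes 120 N, or if a joint passes its speed limit or range.

### The arm

A 6-joint arm with a two-finger parallel gripper is mounted at the origin on the work surface; the furniture and walls round the work are solid. World frame = base frame: x ahead of the robot, y to its left, z up, the work surface at z = 0. Lengths are in m, angles in rad, forces in N, time in s.
With the tool pointing down it reaches from about 0.4 to 0.825 m from the base axis. Payload 7 kg.
Tool frame: the origin (TCP) lies midway between the tips of the shut fingers; the grasp point (between the pads) lies manip.grip_point_offset behind it (manip.grip_point_offset is the distance from the TCP to the grasp point, in m); z points along the fingers, x is the direction in which the jaws open and shut, and the axes are right-handed (so a half turn about z gives the same grasp; the last joint's range is limited). The gripper opens to 85 mm and grips with 20 to 120 N. Pads are 22 mm wide; open, the fingers measure 114 mm over their backs; the gripper's body (76 mm by 85 mm) begins 54 mm behind the grasp point. The pads swing forward as they close: fully open they stand 13 mm farther back than shut.
Start: joints at [-0.824, 0.359, 0.012, 0, -1.224, -0.288], TCP at [0.299, -0.605, 0.231] pointing down, gripper open.
Joint ranges: [-3.07, 3.07], [-1.43, 2.12], [-1.02, 1.25], [-3.03, 1.67], [-3.05, -0], [-3.03, 3.03]. Speed limits (rad/s): [2.39, 2.39, 3.01, 3.14, 3.14, 3.14].

### API

Orientations are given as a unit quaternion [x, y, z, w].
In Python, from bench import manip gives the robot as it stands.
- The arm moves only by the shell command python3 -m pendant 'ROWS' [FORCE]. ROWS is JSON, a list of rows, each a list of 7 numbers: the turn, a rotation vector about the world's x, y, z in rad, then the shift along the world's x, y, z in m, then the closure, from 0 (fully open) to 1 (shut). In form: [[rx, ry, rz, dx, dy, dz, fingers], ...]. A call has 1 to 20 rows; each row is the pose to reach, as a shift and turn from the pose commanded when the call began; what a row does not reach only later rows make up. A row lasts 1/12 s, in which the tool goes at most 41.7 mm and 7.16 degrees, less where a joint would pass 70% of its speed; a pose out of reach is approached as far as the arm can. A call with a gripper value outside its range is refused whole. The fingers move at their own pace and stop on an object; FORCE is the grip in N (left out, the last holds). Time passes only in rows, so rows that repeat a pose let the fingers close. It gives the time, the measured TCP pose, the force and the opening at its end, in the units of the state.
- manip.get_obs(): the state, without advancing time (a new reading comes with each control period).
- manip.read_camera(name): name is "scene" or "top" or "wrist"; returns (picture, depth): 420x560x3 uint8, red, green, blue; 420x560 float32, m along the optical axis (not along the pixel's ray), 0 where there is no reading.
- manip.calibration(name): a dict with "fx", "fy", "cx", "cy" (pixels), "R" (3x3) and "t" (3): a world point X has camera coordinates R X + t. Camera axes: x right, y down, z forward; pixel columns grow to the right and rows downward; lengths in m; the calibration is good to about 2 mm. A picture is of the moment at which its call begins: read the wrist's pose just before it. calibration takes no time and is no camera call; for the wrist camera it gives the pose at the moment of the call.
- manip.sign_off(): hands the job in, once; it reports no verdict.
The state is a dict: "time_s": time; "joints": joint angles; "dq": joint speeds; "tau": joint torques, N m; "eef_pos": TCP position; "orientation": TCP orientation; "wrist_force": force on the tool from outside, world axes, zero at the start; "moment": the same for the moment, N m; "opening": finger opening in m.
Only numpy, scipy, OpenCV 4.12 (cv2) and the standard library are available. Lean on these libraries where they do the work, as an engineer would, in place of code of your own. Each camera call takes 0.05 s, during which the arm holds its last target.

## Working session

There is one attempt and no reset: what is moved stays moved. The work goes in short steps, Python scripts to look and compute and a shell command to move; the robot and the scene stay as the last step left them, time stands still between calls to the robot, and variables do not carry over. Pictures are saved under pics/ and viewed, and the job is handed in when it is done.

```bash
ls; mkdir -p pics; python3 - <<'E'
from bench import manip
import cv2
print(manip.get_obs(), manip.grip_point_offset)
for n in ["scene","top","wrist"]:
    p,d=manip.read_camera(n); cv2.imwrite(f"pics/{n}0.png",p[:,:,::-1]); c=manip.calibration(n); print(n,c)
E
```

```text
pics
{'time_s': 0.0, 'joints': array([-8.23889794e-01,  3.59401733e-01,  1.10386068e-02, -3.56824114e-04,
       -1.22407767e+00, -2.88069323e-01]), 'dq': array([-1.13584743e-04, -1.92421459e-03, -7.40639144e-04, -1.19448754e-04,
        7.69839768e-05,  3.43095785e-04]), 'tau': array([-7.55304045e-04, -5.83309579e+01,  2.93434203e+01,  6.93690643e+00,
       -5.83121233e-03, -5.88032663e-05]), 'eef_pos': array([ 0.29870482, -0.60476806,  0.23034405]), 'orientation': array([ 5.27827000e-01,  8.49351490e-01,  3.79421129e-04, -7.48499460e-04]), 'wrist_force': array([-0.93223811, -0.05587014,  0.46803655]), 'moment': array([-0.01887048,  0.02414075,  0.02385306]), 'opening': 0.08537856216859581} 0.0187
scene {'fx': 540.9769376370799, 'fy': 540.9769376370799, 'cx': 278.37117944587084, 'cy': 209.3832286508017, 'R': array([[ 0.42747576, -0.90381434, -0.01959881],
       [-0.63892593, -0.28671254, -0.71384142],
       [ 0.63956089,  0.3176721 , -0.70003308]]), 't': array([-0.2483131 ,  0.36780383,  1.00911347])}
top {'fx': 535.9179385079116, 'fy': 535.9179385079116, 'cx': 266.4801208765324, 'cy': 210.4808428686409, 'R': array([[-0.00162754, -0.99993133, -0.01160521],
       [-0.9974003 ,  0.00245926, -0.07201799],
       [ 0.07204158,  0.01145783, -0.99733582]]), 't': array([-0.01792525,  0.50825951,  1.38777986])}
wrist {'fx': 356.98900875163434, 'fy': 356.98900875163434, 'cx': 282.1782002086802, 'cy': 210.41392860071, 'R': array([[-0.44302651,  0.89650769,  0.00121179],
       [ 0.8491068 ,  0.41916798,  0.32142782],
       [ 0.28765457,  0.14342998, -0.94693331]]), 't': array([ 0.67444287, -0.04186158,  0.38055931])}
```

View pics/scene0.png

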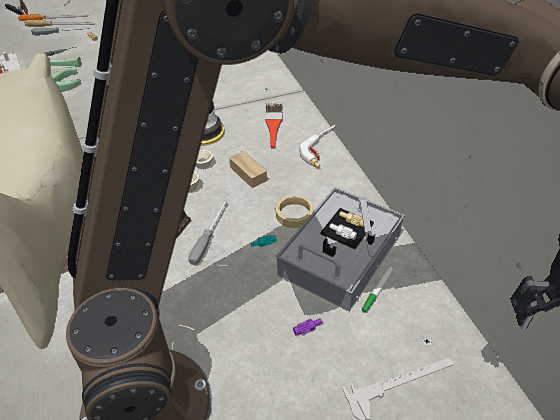

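View pics/top0.png

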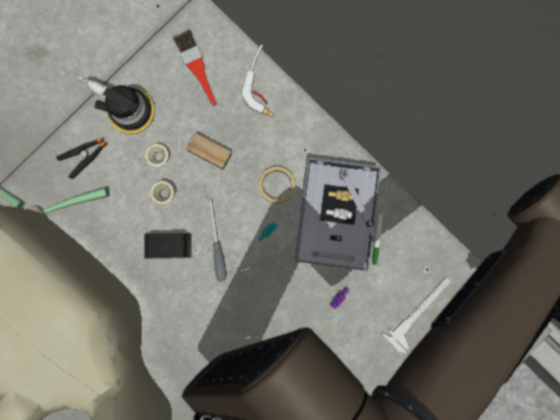

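```bash
cat > h.py <<'E'
import numpy as np, cv2
from bench import manip
def ray(cal,u,v,z):
    R=np.array(cal["R"]);t=np.array(cal["t"])
    d=R.T@np.array([(u-cal["cx"])/cal["fx"],(v-cal["cy"])/cal["fy"],1]);o=-R.T@t
    return o+d*(z-o[2])/d[2]
def proj(cal,X):
    c=np.array(cal["R"])@np.array(X)+np.array(cal["t"]); return cal["fx"]*c[0]/c[2]+cal["cx"],cal["fy"]*c[1]/c[2]+cal["cy"]
def crop(p,u0,v0,u1,v1,s,name):
    cv2.imwrite(name,cv2.resize(p[v0:v1,u0:u1,::-1],None,fx=s,fy=s,interpolation=cv2.INTER_CUBIC))
E
python3 - <<'E'
import cv2
a=cv2.imread("pics/top0.png")[140:290,280:400]; cv2.imwrite("pics/ctop.png",cv2.resize(a,None,fx=4,fy=4,interpolation=2))
a=cv2.imread("pics/scene0.png")[180:315,265:415]; cv2.imwrite("pics/cscene.png",cv2.resize(a,None,fx=4,fy=4,interpolation=2))
E
```

```text
(no output)
```

View pics/ctop.png

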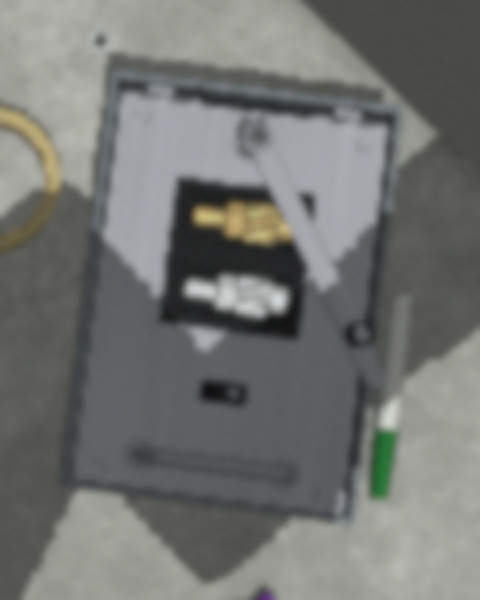

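View pics/cscene.png

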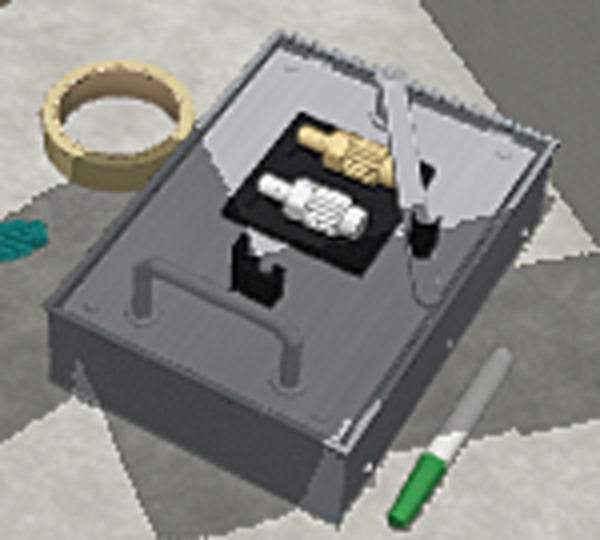

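The top crop shows the case with rim corners near full-image (307,157), (379,166), (297,261) and (367,270). The keeper pivot is at (343,174), the open keeper's knob at about (370,223), and the handle from (316,254) to (353,258). The steel coupler is at (339,214) and the brass one at (341,195). These two are on the insert; the purple and turquoise look-alikes are on the bench.

```bash
python3 - <<'E'
from h import *
c=manip.calibration("top"); f=lambda u,v,z:ray(c,280+u/4,140+v/4,z)
P={"TL":(110,68,.07),"TR":(395,105,.07),"BL":(70,485,.07),"BR":(350,520,.07),"piv":(253,135,.104),"knobtop":(359,332,.132),"h1":(140,456,.117),"h2":(292,475,.117),"cf":(238,294,.095),"cr":(243,220,.095)}
W={k:f(*v) for k,v in P.items()}
for k,v in W.items(): print(k,v.round(4))
ctr=(W["TL"]+W["TR"]+W["BL"]+W["BR"])/4
ax=(W["TL"]+W["TR"]-W["BL"]-W["BR"]); lat=(W["TL"]+W["BL"]-W["TR"]-W["BR"])
print(ctr,np.degrees(np.arctan2(ax[1],ax[0])),np.degrees(np.arctan2(lat[1],lat[0]))-90,np.linalg.norm(ax)/2,np.linalg.norm(lat)/2)
h=W["h1"]-W["h2"];print("hyaw",np.degrees(np.arctan2(h[1],h[0]))-90,np.linalg.norm(h), (W["h1"]+W["h2"])/2)
s=manip.calibration("scene")
print([ray(s,265+u/4,180+v/4,z).round(4) for u,v,z in [(397,75,.104),(425,222,.132),(48,310,.07),(345,445,.07),(282,32,.07),(555,140,.07)]])
E
```

```text
TL [ 0.6406 -0.1241  0.07  ]
TR [ 0.6162 -0.3044  0.07  ]
BL [ 0.3766 -0.0971  0.07  ]
BR [ 0.3546 -0.272   0.07  ]
piv [ 0.5926 -0.2098  0.104 ]
knobtop [ 0.4693 -0.2682  0.132 ]
h1 [ 0.3951 -0.1374  0.117 ]
h2 [ 0.3835 -0.2292  0.117 ]
cf [ 0.4947 -0.2006  0.095 ]
cr [ 0.5407 -0.2042  0.095 ]
[ 0.49700839 -0.19941742  0.07      ] -6.446108603290092 -7.438588594202557 0.264443638513989 0.17910155391672625
hyaw -7.202172431941946 0.09244757748599759 [ 0.38932499 -0.18330876  0.117     ]
[array([ 0.5944, -0.2151,  0.104 ]), array([ 0.465 , -0.2719,  0.132 ]), array([ 0.3769, -0.0947,  0.07  ]), array([ 0.358 , -0.2713,  0.07  ]), array([ 0.6377, -0.1297,  0.07  ]), array([ 0.615 , -0.3074,  0.07  ])]
```

```bash
python3 -m pendant '[[0,0,0,0.168,0.335,-0.02,0.5],[0,0,0,0.168,0.335,-0.02,0.5],[0,0,0,0.168,0.335,-0.02,0.5],[0,0,0,0.168,0.335,-0.02,0.5],[0,0,0,0.168,0.335,-0.02,0.5],[0,0,0,0.168,0.335,-0.02,0.5],[0,0,0,0.168,0.335,-0.02,0.5],[0,0,0,0.168,0.335,-0.02,0.5],[0,0,0,0.168,0.335,-0.02,0.5],[0,0,0,0.168,0.335,-0.02,0.5],[0,0,0,0.168,0.335,-0.02,0.5],[0,0,0,0.168,0.335,-0.02,0.5],[0,0,0,0.168,0.335,-0.02,0.5]]' 30
python3 - <<'E'
from h import *
c=manip.calibration("wrist")
p,d=manip.read_camera("wrist"); cv2.imwrite("pics/w1.png",p[:,:,::-1]); np.savez("w1.npz",p=p,d=d,**c)
E
```

```text
time_s: 1.23
eef_pos: [0.4665, -0.2709, 0.2112]
orientation: [0.528, 0.849, -0.0, -0.0]
wrist_force: [0.2, 0.9, 0.1]
opening: 0.0424
```

View pics/w1.png

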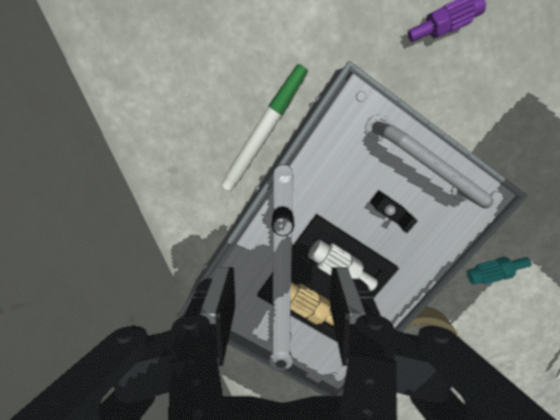

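The wrist view shows the knob at about (283,218), the pivot at (281,362), and the bar tip at (283,172). The handle runs (380,127)–(488,200) and the detent post is at (392,211). The white (steel) and brass couplers sit in the black insert at (340,262) and (312,303). The purple one (447,20) and turquoise one (498,270) on the bench are the decoys.

```bash
python3 - <<'E'
from h import *
c=dict(np.load("w1.npz")); 
crop(c["p"],230,100,520,390,2.7,"pics/w1c.png")
for n,u,v,z in [("knob top",283,214,.132),("piv",281,361,.104),("tip",283,174,.104),("h1",380,127,.114),("h2",488,200,.114),("post",392,211,.106),("cFL",349,64,.07),("cFR",524,193,.07)]:
    print(n,ray(c,u,v,z).round(4))
ctr=np.array([.497,-.1995]);
for yw in (-7,):
    a=np.radians(yw);ax=np.array([np.cos(a),np.sin(a)]);ay=np.array([-ax[1],ax[0]])
    for n,x,y,z in [("piv",.096,0,.104),("hand",-.107,0,.112),("cFL",-.131,-.091,.07),("cFR",-.131,.091,.07),("shutknob",-.039,0,.122)]:
        X=[*(ctr+x*ax+y*ay),z]; print(n,np.round(X,4),np.round(proj(c,X),1))
E
```

```text
knob top [ 0.462  -0.2726  0.132 ]
piv [ 0.5918 -0.2102  0.104 ]
tip [ 0.4436 -0.2816  0.104 ]
h1 [ 0.3851 -0.2394  0.114 ]
h2 [ 0.3946 -0.1453  0.114 ]
post [ 0.4327 -0.1978  0.106 ]
cFL [ 0.3549 -0.2711  0.07  ]
cFR [ 0.3769 -0.0925  0.07  ]
piv [ 0.5923 -0.2112  0.104 ] [279.8 361. ]
hand [ 0.3908 -0.1865  0.112 ] [441.  169.1]
cFL [ 0.3559 -0.2739  0.07  ] [345.1  63.5]
cFR [ 0.3781 -0.0932  0.07  ] [522.4 193.9]
shutknob [ 0.4583 -0.1947  0.122 ] [383.2 250.6]
```

View pics/w1c.png

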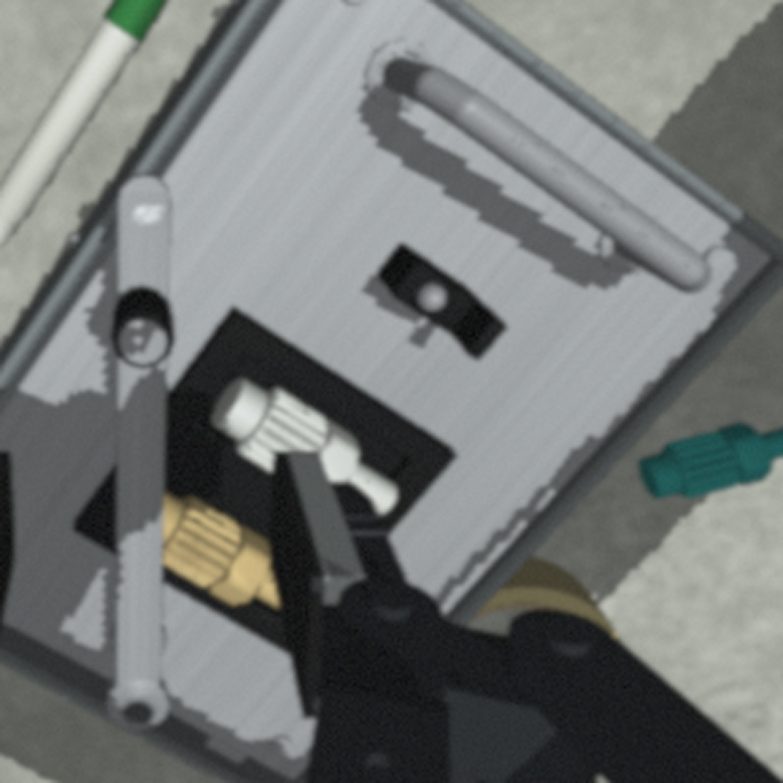

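```bash
python3 - <<'E'
from h import *
c=dict(np.load("w1.npz")); 
print(ray(c,283,227,.132),ray(c,283,222,.122), "cam",-c["R"].T@c["t"])
for z in(.104,.113,.122,.132): print(z,proj(c,[.467,-.270,z]))
d=c["d"]; print(np.round(d[205:236:3,283],4)); 
for v in (213,220,227):
    Z=d[v,283]; X=c["R"].T@(np.array([(283-c["cx"])/c["fx"]*Z,(v-c["cy"])/c["fy"]*Z,Z])-c["t"]); print(v,X)
E
```

```text
[ 0.47017863 -0.2684966   0.132     ] [ 0.47034998 -0.26838663  0.122     ] cam [ 0.39252073 -0.30743497  0.35365343]
0.104 (np.float64(282.9958852449097), np.float64(208.682394542567))
0.113 (np.float64(283.0243580362365), np.float64(212.67780504275268))
0.122 (np.float64(283.0548025155436), np.float64(216.94989030830578))
0.132 (np.float64(283.0912012529738), np.float64(222.0574997468414))
[0.2622 0.2502 0.2448 0.2384 0.2372 0.2653 0.2663 0.2683 0.2676 0.2694
 0.2402]
213 [ 0.46250174 -0.27228087  0.12821808]
220 [ 0.47472413 -0.26618133  0.10474654]
227 [ 0.48014074 -0.26350151  0.10356587]
```

```bash
python3 - <<'E'
from h import *
c=dict(np.load("w1.npz")); d=c["d"]
n=cv2.normalize(np.clip(d,.2,.32),None,0,255,cv2.NORM_MINMAX).astype(np.uint8)
a=np.hstack([cv2.cvtColor(n,cv2.COLOR_GRAY2BGR)[150:290,220:350],c["p"][150:290,220:350,::-1]])
cv2.imwrite("pics/dd.png",cv2.resize(a,None,fx=3,fy=3,interpolation=0))
E
```

```text
(no output)
```

View pics/dd.png

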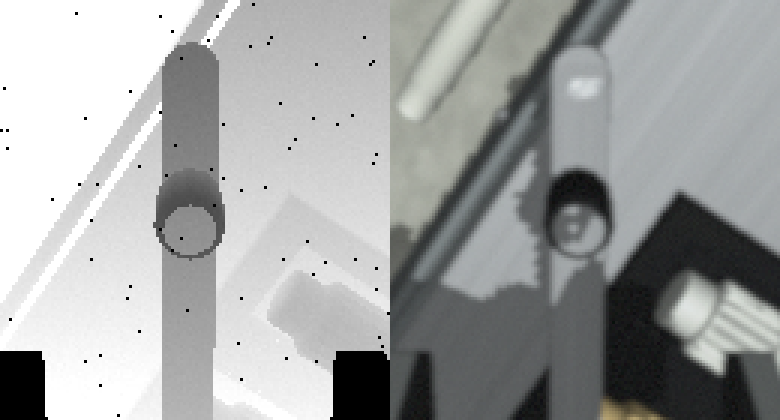

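```bash
python3 -m pendant '[[0,0,0,0.0035,0.0025,0,0.5],[0,0,0,0.0035,0.0025,-0.035,0.5],[0,0,0,0.0035,0.0025,-0.07,0.5],[0,0,0,0.0035,0.0025,-0.09,0.5],[0,0,0,0.0035,0.0025,-0.1,0.5],[0,0,0,0.0035,0.0025,-0.102,0.6],[0,0,0,0.0035,0.0025,-0.102,0.7],[0,0,0,0.0035,0.0025,-0.102,0.7],[0,0,0,0.0035,0.0025,-0.102,0.7],[0,0,0,0.0035,0.0025,-0.102,0.7]]' 20
python3 - <<'E'
from h import *
c=manip.calibration("wrist")
p,d=manip.read_camera("wrist"); cv2.imwrite("pics/w2.png",p[:,:,::-1])
o=manip.get_obs(); print(o["eef_pos"])
p0=np.array([.592,-.211]); e=o["eef_pos"][:2]; L=.0047
for a in [32.2,28,24,20,16,12,8,5,3.5,2,0,-1]:
    t=np.radians(173+a); k=p0+.135*np.array([np.cos(t),np.sin(t)]); tan=np.array([np.sin(t),-np.cos(t)])
    q=k+L*tan-e; print(a,np.radians(a-32.2).round(3),q.round(4))
E
```

```text
time_s: 2.12
eef_pos: [0.4713, -0.2679, 0.1107]
orientation: [0.528, 0.849, 0.0, 0.001]
wrist_force: [-0.7, -0.1, 0.0]
opening: 0.0255
[ 0.47107607 -0.26785109  0.1104694 ]
32.2 0.0 [-0.0032  0.0036]
28 -0.073 [-0.0068  0.0129]
24 -0.143 [-0.0096  0.0219]
20 -0.213 [-0.0117  0.0311]
16 -0.283 [-0.0131  0.0404]
12 -0.353 [-0.014   0.0498]
8 -0.422 [-0.0141  0.0592]
5 -0.475 [-0.0138  0.0663]
3.5 -0.501 [-0.0135  0.0698]
2 -0.527 [-0.0132  0.0733]
0 -0.562 [-0.0125  0.078 ]
-1 -0.579 [-0.0121  0.0803]
```

View pics/w2.png

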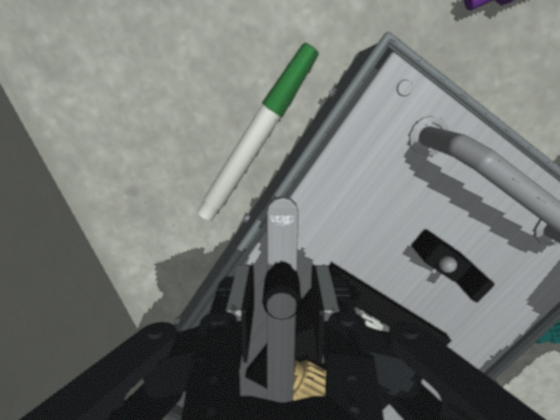

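The knob at (281,290) sits centred between the pads. I'll sweep to just short of the detent.

```bash
python3 -m pendant '[[0,0,0,-0.003,0.004,0,0.7],[0,0,-0.073,-0.007,0.013,0,0.7],[0,0,-0.143,-0.0095,0.022,0,0.7],[0,0,-0.213,-0.0115,0.031,0,0.7],[0,0,-0.283,-0.013,0.0405,0,0.7],[0,0,-0.353,-0.014,0.05,0,0.7],[0,0,-0.422,-0.014,0.059,0,0.7],[0,0,-0.422,-0.014,0.059,0,0.7],[0,0,-0.422,-0.014,0.059,0,0.7]]' 20
python3 - <<'E'
from h import *
p,d=manip.read_camera("wrist"); cv2.imwrite("pics/w3.png",p[:,:,::-1])
E
```

```text
time_s: 2.92
eef_pos: [0.4565, -0.2083, 0.1097]
orientation: [0.693, 0.721, 0.0, 0.0]
wrist_force: [-0.3, -0.3, 0.3]
opening: 0.0256
```

View pics/w3.png

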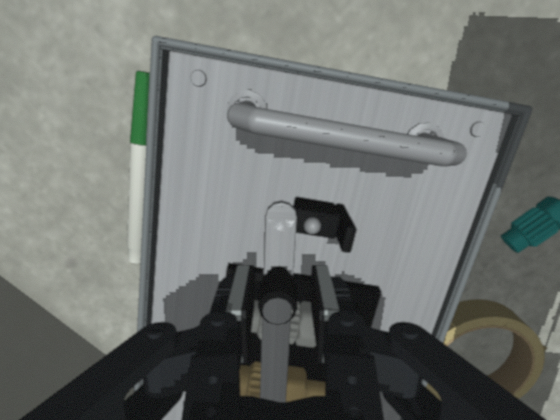

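The bar tip at (281,215) is now at the detent post, with the ball at (312,226) and the lug near (348,230). I'll press on over the ball.

```bash
python3 -m pendant '[[0,0,-0.05,0.0003,0.007,0,0.7],[0,0,-0.08,0.0006,0.0105,0,0.7],[0,0,-0.105,0.001,0.014,0,0.7],[0,0,-0.12,0.0013,0.0165,0,0.7],[0,0,-0.14,0.0016,0.019,0,0.7],[0,0,-0.14,0.0016,0.019,0,0.7]]' 20
python3 -m pendant '[[0,0,0,0.0002,0.002,0,0.7],[0,0,0,0.0002,0.002,0,0.7]]' 20
python3 - <<'E'
from h import *
p,d=manip.read_camera("wrist"); cv2.imwrite("pics/w4.png",p[:,:,::-1])
E
```

```text
time_s: 3.47
eef_pos: [0.458, -0.19, 0.1094]
orientation: [0.743, 0.67, 0.0, 0.0]
wrist_force: [0.4, -0.5, 0.2]
opening: 0.0257
time_s: 3.63
eef_pos: [0.4582, -0.188, 0.1093]
orientation: [0.742, 0.67, -0.0, 0.0]
wrist_force: [0.6, -2.3, -0.5]
opening: 0.0255
```

View pics/w4.png

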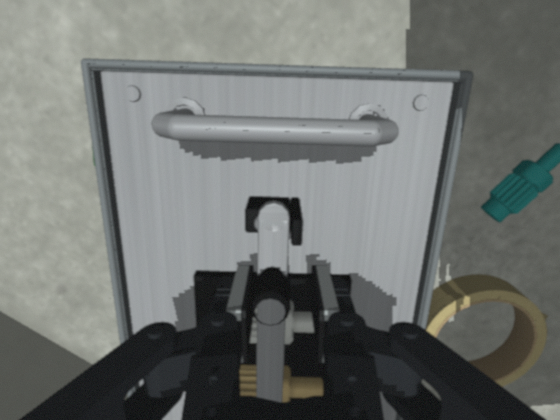

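Bar covers the ball but a thin gap to the lug may remain, and the force is only 2 N. I'll push on in small steps until the stop is felt.

```bash
for i in 1 2 3; do python3 -m pendant '[[0,0,0,0.0002,0.0015,0,0.7],[0,0,0,0.0002,0.0015,0,0.7]]' 20; done
python3 - <<'E'
from h import *
p,d=manip.read_camera("wrist"); crop(p,200,160,350,340,4,"pics/w5.png")
E
```

```text
time_s: 3.85
eef_pos: [0.4582, -0.1874, 0.1094]
orientation: [0.742, 0.67, -0.001, 0.0]
wrist_force: [-0.0, -11.2, -1.5]
opening: 0.0255
time_s: 4.02
eef_pos: [0.4583, -0.1869, 0.1095]
orientation: [0.742, 0.67, -0.001, 0.001]
wrist_force: [0.5, -17.3, -2.9]
opening: 0.0259
time_s: 4.18
eef_pos: [0.4583, -0.1864, 0.1096]
orientation: [0.742, 0.67, -0.002, 0.001]
wrist_force: [0.9, -25.7, -4.4]
opening: 0.0256
```

View pics/w5.png

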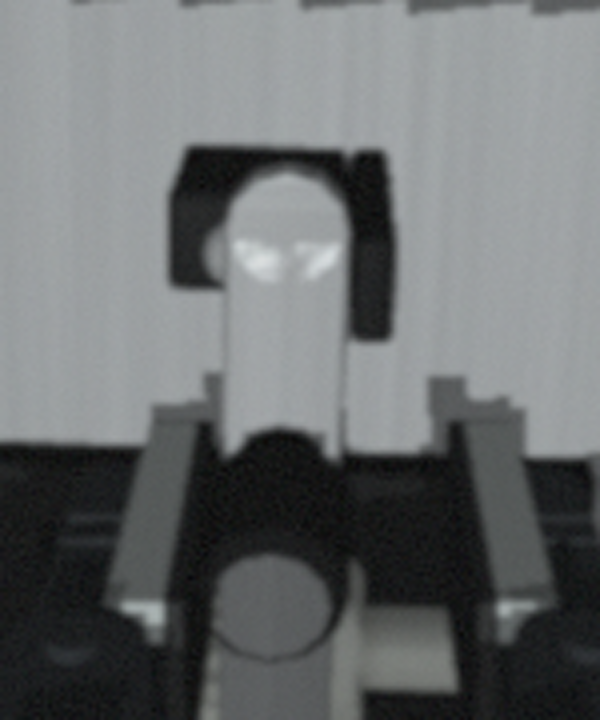

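The bar is now tight against the lug with the ball exposed on its -y side at crop (215,250), so it has snapped home. I'll back off, lift, and turn for the handle.

```bash
python3 -m pendant '[[0,0,0,0,-0.005,0,0.7],[0,0,0,0,-0.008,0,0.7],[0,0,0,0,-0.008,0.02,0.7],[0,0,0,0,-0.008,0.05,0.6],[0,0,0,0,-0.008,0.09,0.5],[0,0,0.125,-0.01,-0.008,0.1,0.5],[0,0,0.25,-0.02,-0.004,0.1,0.5],[0,0,0.375,-0.03,-0.004,0.1,0.5],[0,0,0.5,-0.04,-0.004,0.1,0.5],[0,0,0.625,-0.05,0,0.1,0.5],[0,0,0.75,-0.06,0,0.1,0.5],[0,0,0.875,-0.067,0,0.1,0.5],[0,0,1,-0.067,0,0.1,0.5],[0,0,1.125,-0.067,0,0.1,0.5],[0,0,1.25,-0.067,0,0.1,0.5],[0,0,1.375,-0.067,0,0.1,0.5],[0,0,1.5,-0.067,0,0.1,0.5],[0,0,1.552,-0.067,0,0.1,0.5],[0,0,1.552,-0.067,0,0.1,0.5],[0,0,1.552,-0.067,0,0.1,0.5]]' 20
python3 - <<'E'
from h import *
print(manip.get_obs()["joints"])
for n in("wrist","top","scene"):
    c=manip.calibration(n);p,d=manip.read_camera(n); cv2.imwrite(f"pics/{n}6.png",p[:,:,::-1]); np.savez(n+"6.npz",p=p,d=d,**c)
    if n=="top": crop(p,280,140,400,290,4,"pics/top6c.png")
E
```

```text
time_s: 5.9
eef_pos: [0.3919, -0.1829, 0.2093]
orientation: [0.062, 0.998, 0.0, 0.0]
wrist_force: [0.7, -0.3, 0.1]
opening: 0.0427
[ 2.24086518e-02 -3.63946053e-02 -5.24215263e-01 -4.94841728e-04
 -1.08271789e+00 -1.45934686e-01]
```

View pics/wrist6.png

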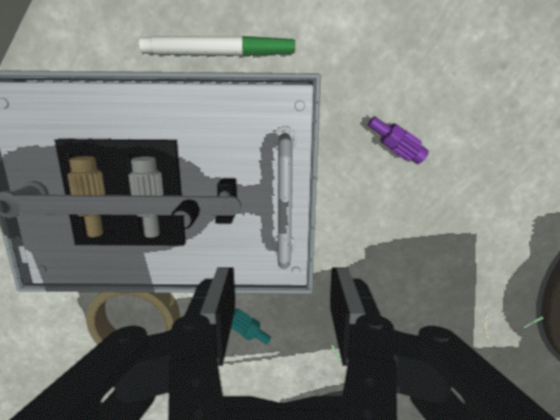

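View pics/scene6.png

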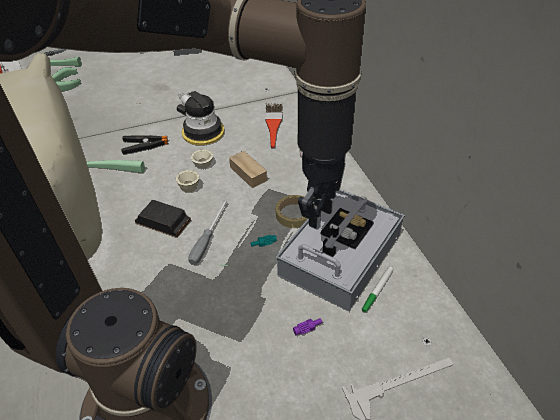

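The keeper is shut along the case over both couplers. In the wrist view the handle runs (285,133)–(284,265), the brass coupler is at (86,195) and the steel one at (147,195).

```bash
python3 - <<'E'
from h import *
c=dict(np.load("wrist6.npz")); 
crop(c["p"],180,110,330,310,3,"pics/w6c.png")
for z in (.112,.117): print([ray(c,u,v,z).round(4) for u,v in [(285,135),(284.5,199),(284,263)]])
d=c["d"]; 
row=d[150:175,278:292].mean(0); print(np.round(row,3))
for u,v in [(285,150),(284,180),(284,250)]:
    Z=np.median(d[v-2:v+3,u]); print(c["R"].T@(np.array([(u-c["cx"])/c["fx"]*Z,(v-c["cy"])/c["fy"]*Z,Z])-c["t"]))
c=manip.calibration("wrist")
E
```

```text
[array([ 0.3837, -0.2363,  0.112 ]), array([ 0.3893, -0.1924,  0.112 ]), array([ 0.3958, -0.1429,  0.112 ])]
[array([ 0.3836, -0.2369,  0.117 ]), array([ 0.3892, -0.1939,  0.117 ]), array([ 0.3955, -0.1455,  0.117 ])]
[0.233 0.24  0.23  0.239 0.239 0.238 0.238 0.238 0.238 0.238 0.238 0.239
 0.239 0.24 ]
[ 0.38483822 -0.2266136   0.1129078 ]
[ 0.38791601 -0.20710192  0.11625824]
[ 0.39421798 -0.15566111  0.11665452]
```

View pics/w6c.png

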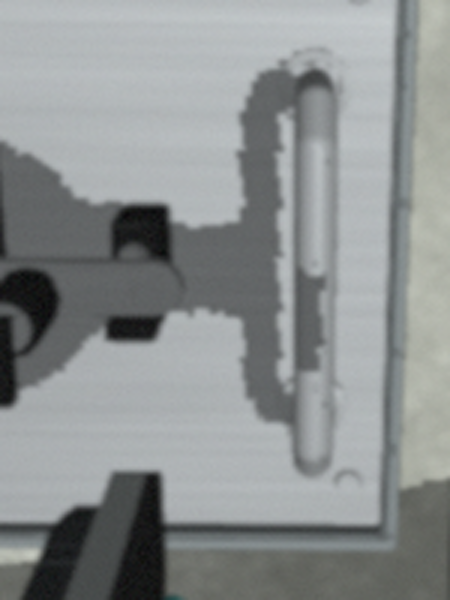

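```bash
python3 -m pendant '[[0,0,0,-0.002,-0.006,-0.03,0.6],[0,0,0,-0.002,-0.006,-0.06,0.6],[0,0,0,-0.002,-0.006,-0.085,0.6],[0,0,0,-0.002,-0.006,-0.105,0.6],[0,0,0,-0.002,-0.006,-0.115,0.6],[0,0,0,-0.002,-0.006,-0.115,0.6]]' 30
python3 -m pendant '[[0,0,0,0,0,0,0.75],[0,0,0,0,0,0,0.85],[0,0,0,0,0,0,0.95],[0,0,0,0,0,0,1],[0,0,0,0,0,0,1],[0,0,0,0,0,0,1],[0,0,0,0,0,0,1]]' 60
python3 - <<'E'
from h import *
p,d=manip.read_camera("wrist"); cv2.imwrite("pics/w7.png",p[:,:,::-1])
p,d=manip.read_camera("scene"); crop(p,250,150,420,320,4,"pics/s7.png")
E
```

```text
time_s: 6.55
eef_pos: [0.3881, -0.189, 0.0921]
orientation: [0.062, 0.998, 0.0, -0.002]
wrist_force: [-0.2, 0.1, 0.4]
opening: 0.0344
time_s: 7.13
eef_pos: [0.3896, -0.1892, 0.0946]
orientation: [0.061, 0.998, 0.0, 0.0]
wrist_force: [-3.3, 1.0, 3.0]
opening: 0.0077
```

View pics/w7.png

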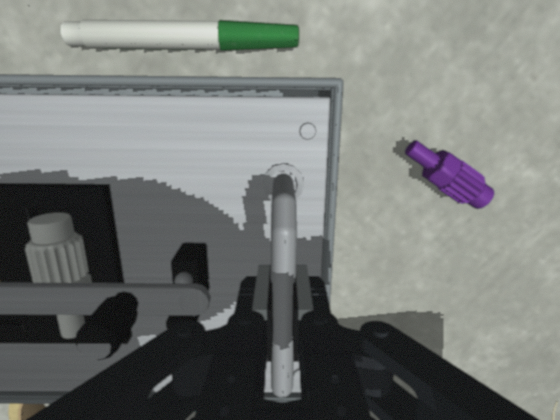

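View pics/s7.png

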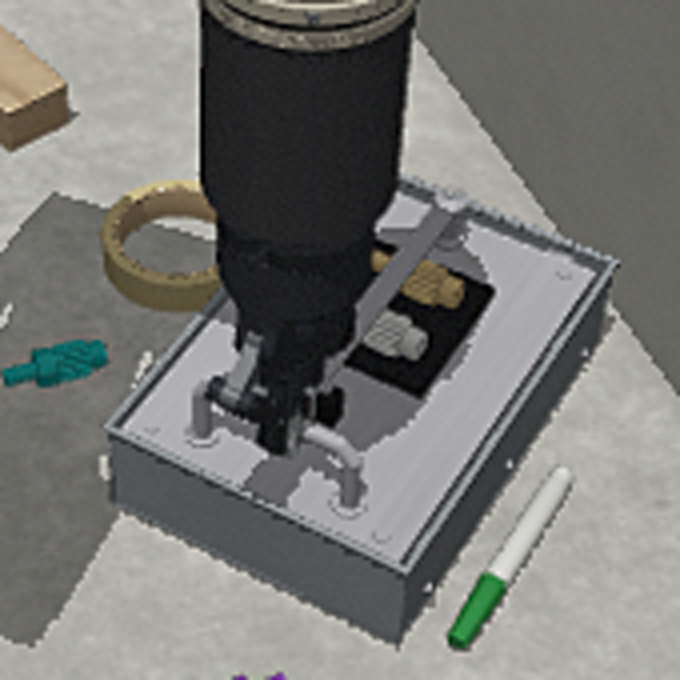

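The handle is gripped centrally, with pads around (285,300) in the wrist view. Now the tug.

```bash
python3 -m pendant '[[0,0,0,0,0,0.002,1],[0,0,0,0,0,0.003,1],[0,0,0,0,0,0.003,1]]' 60
python3 -m pendant '[[0,0,0,0,0,0.0015,1],[0,0,0,0,0,0.003,1],[0,0,0,0,0,0.003,1]]' 60
```

```text
time_s: 7.48
eef_pos: [0.3901, -0.1892, 0.0973]
orientation: [0.061, 0.998, -0.0, 0.0]
wrist_force: [-0.6, -0.5, -3.1]
opening: 0.0076
time_s: 7.73
eef_pos: [0.3909, -0.1893, 0.1008]
orientation: [0.061, 0.998, -0.0, 0.001]
wrist_force: [3.1, -1.5, -3.9]
opening: 0.0077
```

It follows freely at about 4 N past 6 mm, where a caught tray would stop at 2 mm. I'll go a little further to confirm and compute the arc.

```bash
python3 -m pendant '[[0,0,0,0.0005,0,0.003,1],[0,0,0,0.001,0,0.006,1],[0,0,0,0.002,0,0.009,1],[0,0,0,0.002,0,0.009,1]]' 60
python3 - <<'E'
from h import *
o=manip.get_obs(); e=o["eef_pos"]; print(e)
a=np.radians(-7); ax=np.array([np.cos(a),np.sin(a)])
r=np.hypot(.225,.05); f0=np.arctan2(.05,.225)
zg=e[2]+.0187-.062; f=np.arcsin(zg/r); print("theta now",np.degrees(f-f0))
for th in list(range(5,66,5))+[66]:
    g=f0+np.radians(th); s=r*(np.cos(f)-np.cos(g)); print(th,(s*ax).round(4),(r*(np.sin(g)-np.sin(f))).round(4))
E
```

```text
time_s: 8.07
eef_pos: [0.3934, -0.1896, 0.1102]
orientation: [0.061, 0.998, -0.0, 0.001]
wrist_force: [5.0, -4.1, -6.7]
opening: 0.0078
[ 0.39335858 -0.18958079  0.11016595]
theta now 4.335447925243054
5 [ 0.0008 -0.0001] 0.0026
10 [ 0.0076 -0.0009] 0.0214
15 [ 0.0161 -0.002 ] 0.0397
20 [ 0.0261 -0.0032] 0.0571
25 [ 0.0375 -0.0046] 0.0735
30 [ 0.0503 -0.0062] 0.0889
35 [ 0.0645 -0.0079] 0.1031
40 [ 0.0798 -0.0098] 0.1161
45 [ 0.0961 -0.0118] 0.1276
50 [ 0.1134 -0.0139] 0.1376
55 [ 0.1315 -0.0161] 0.1461
60 [ 0.1502 -0.0184] 0.153
65 [ 0.1695 -0.0208] 0.1582
66 [ 0.1734 -0.0213] 0.159
```

The tray is free: 15 mm up with no stop. Now raising along the arc.

```bash
python3 -m pendant '[[0,0,0,0.0025,-0.0005,0.008,1],[0,0,0,0.005,-0.0007,0.0145,1],[0,0,0,0.0076,-0.0009,0.0214,1],[0,0,0,0.0117,-0.0014,0.0306,1],[0,0,0,0.0161,-0.002,0.0397,1],[0,0,0,0.021,-0.0026,0.0485,1],[0,0,0,0.0261,-0.0032,0.0571,1],[0,0,0,0.0317,-0.0039,0.0654,1],[0,0,0,0.0375,-0.0046,0.0735,1],[0,0,0,0.0375,-0.0046,0.0735,1],[0,0,0,0.0375,-0.0046,0.0735,1]]' 60
python3 - <<'E'
from h import *
p,d=manip.read_camera("scene"); crop(p,250,150,420,320,4,"pics/s8.png")
o=manip.get_obs(); e=o["eef_pos"]; print(e,o["moment"],o["wrist_force"])
a=np.radians(-7); ax=np.array([np.cos(a),np.sin(a)])
r=np.hypot(.225,.05); f0=np.arctan2(.05,.225)
zg=e[2]+.0187-.062; f=np.arcsin(zg/r); print("theta now",np.degrees(f-f0))
E
```

```text
time_s: 8.98
eef_pos: [0.4279, -0.1941, 0.1828]
orientation: [0.061, 0.998, -0.0, -0.001]
wrist_force: [-4.9, -4.0, -1.7]
opening: 0.0078
[ 0.42773915 -0.19406265  0.1825405 ] [-1.42107518  1.52581267 -0.14425248] [-3.47177624 -3.31588931 -1.76602892]
theta now 24.636025906355858
```

View pics/s8.png

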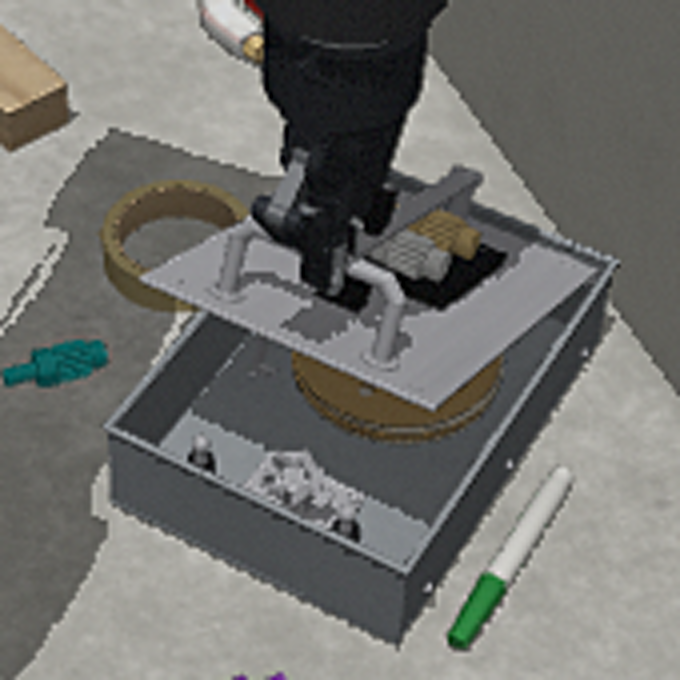

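```bash
python3 -m pendant '[[0,0,0,0.0063,-0.0008,0.0079,1],[0,0,0,0.0128,-0.0016,0.0154,1],[0,0,0,0.0198,-0.0025,0.0226,1],[0,0,0,0.027,-0.0033,0.0296,1],[0,0,0,0.0345,-0.0043,0.0363,1],[0,0,0,0.0423,-0.0052,0.0426,1],[0,0,0,0.0503,-0.0062,0.0485,1],[0,0,0,0.0586,-0.0072,0.0541,1],[0,0,0,0.0671,-0.0083,0.0593,1],[0,0,0,0.0759,-0.0093,0.0641,1],[0,0,0,0.0759,-0.0093,0.0641,1],[0,0,0,0.0759,-0.0093,0.0641,1]]' 60
python3 - <<'E'
from h import *
p,d=manip.read_camera("scene"); crop(p,250,150,420,320,4,"pics/s9.png")
o=manip.get_obs(); e=o["eef_pos"]; print(e,o["moment"],o["wrist_force"])
r=np.hypot(.225,.05); f0=np.arctan2(.05,.225)
zg=e[2]+.0187-.062; xg=(np.array([.6141,-.2139])-e[:2])@[.9925,-.122]; print("theta now",np.degrees(np.arctan2(zg,xg)-f0),np.hypot(zg,xg),r)
E
```

```text
time_s: 10.03
eef_pos: [0.5039, -0.2043, 0.2503]
orientation: [0.061, 0.998, -0.001, -0.0]
wrist_force: [-13.7, 0.5, 20.7]
opening: 0.0078
[ 0.50367781 -0.20426054  0.2501809 ] [ 0.01555974  5.04309292 -0.11078444] [-14.45946977  -0.18232712  20.15591441]
theta now 49.30530302464331 0.23466936197533123 0.2304886114323222
```

View pics/s9.png

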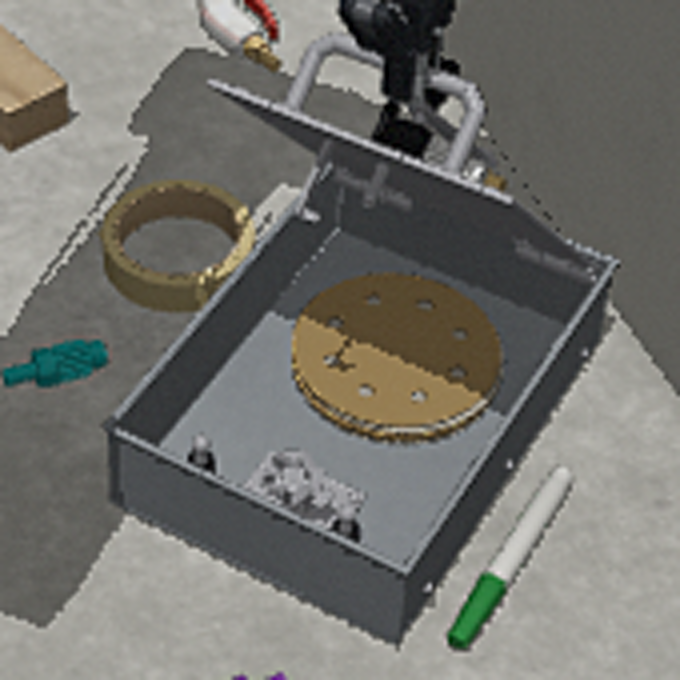

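The tray is near 50° and intact, but about 24 N has built up along the radius. I'll check the fingers before going on.

```bash
python3 - <<'E'
from h import *
p,d=manip.read_camera("wrist"); cv2.imwrite("pics/w9.png",p[:,:,::-1])
p,d=manip.read_camera("scene"); crop(p,300,140,400,220,8,"pics/s9b.png")
E
```

```text
(no output)
```

View pics/w9.png

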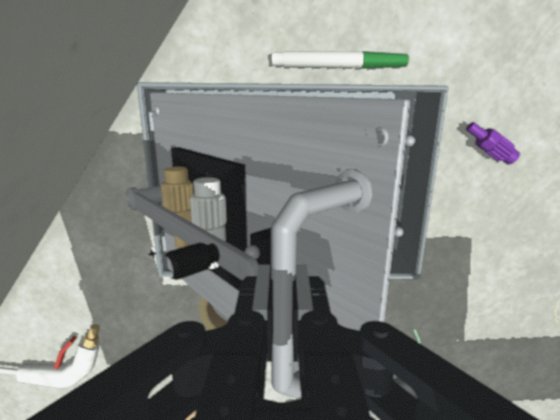

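View pics/s9b.png

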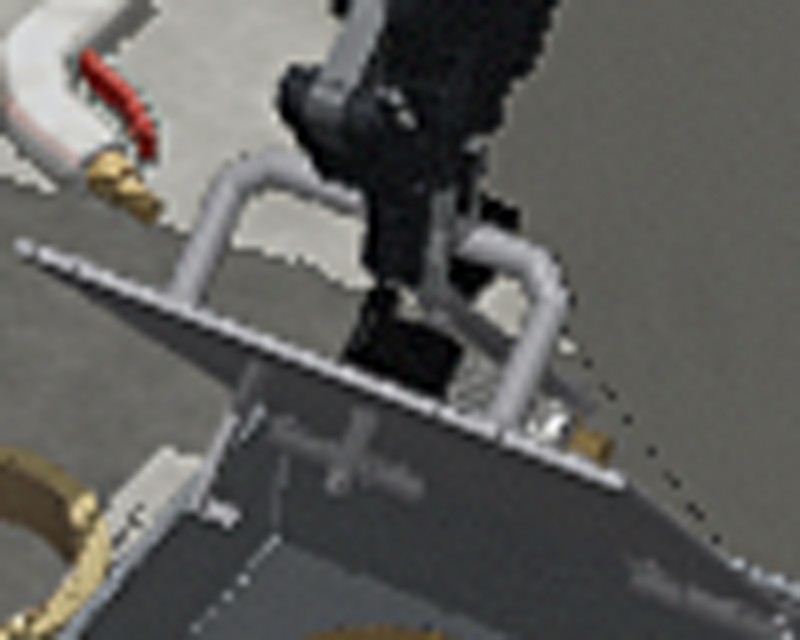

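The fingers are clear of the post, bar and knob, so this is only a millimetre or so of arc mismatch. I'll relieve it outward and continue.

```bash
python3 -m pendant '[[0,0,0,-0.0006,0,0.0016,1],[0,0,0,-0.0006,0,0.0016,1],[0,0,0,0.0084,-0.0011,0.006,1],[0,0,0,0.0174,-0.0022,0.0103,1],[0,0,0,0.0174,-0.0022,0.0103,1],[0,0,0,0.0174,-0.0022,0.0103,1]]' 60
cat > st.py <<'E'
from h import *
o=manip.get_obs(); e=o["eef_pos"]; print(e,o["moment"].round(2),o["wrist_force"].round(1))
r=np.hypot(.225,.05); f0=np.arctan2(.05,.225)
zg=e[2]+.0187-.062; xg=(np.array([.6141,-.2139])-e[:2])@[.9925,-.122]; print("theta now",np.degrees(np.arctan2(zg,xg)-f0),np.degrees(np.arcsin(min(1,zg/r))-f0),np.hypot(zg,xg),r)
E
python3 st.py
```

```text
time_s: 10.68
eef_pos: [0.5215, -0.2066, 0.2592]
orientation: [0.061, 0.998, -0.001, -0.001]
wrist_force: [-8.6, -3.5, 10.5]
opening: 0.0075
[ 0.52147601 -0.20660079  0.25917015] [-1.19  3.49 -0.15] [-8.6 -3.5 10.5]
theta now 54.20446238782436 56.955494204256304 0.23497965544555985 0.2304886114323222
```

```bash
python3 -m pendant '[[0,0,0,-0.0003,0,0.001,1],[0,0,0,0.009,-0.0011,0.0047,1],[0,0,0,0.0185,-0.0023,0.008,1],[0,0,0,0.028,-0.0035,0.0107,1],[0,0,0,0.038,-0.0047,0.0133,1],[0,0,0,0.038,-0.0047,0.0133,1],[0,0,0,0.038,-0.0047,0.0133,1]]' 60
python3 st.py
python3 - <<'E'
from h import *
for n in("wrist","scene","top"):
    c=manip.calibration(n);p,d=manip.read_camera(n); cv2.imwrite(f"pics/{n}10.png",p[:,:,::-1]); np.savez(n+"10.npz",p=p,d=d,**c)
    if n=="scene": crop(p,260,120,420,280,4,"pics/s10c.png")
    vv,uu=np.mgrid[:420,:560]; Z=d
    P=np.stack([(uu-c["cx"])/c["fx"]*Z,(vv-c["cy"])/c["fy"]*Z,Z],-1); W=(P-c["t"])@np.array(c["R"])
    q=W-np.array([.497,-.1995,0]); x=q[...,0]*.9925-q[...,1]*.122; y=q[...,0]*.122+q[...,1]*.9925; z=q[...,2]
    m=(d>0)&(abs(y)<.085)&(z>.09)&(x>-.02)&(x<.125)&(z<.32)&(abs(y)>.055)
    if m.sum()>50:
        X=np.stack([x[m],z[m]],1)
        # robust line z vs x
        l=cv2.fitLine(X.astype(np.float32),cv2.DIST_HUBER,0,.002,.01).ravel(); print(n,m.sum(),np.degrees(np.arctan2(l[1],-l[0])),l)
E
```

```text
time_s: 11.27
eef_pos: [0.5608, -0.2115, 0.2723]
orientation: [0.061, 0.998, -0.001, 0.0]
wrist_force: [-4.5, -5.7, 5.8]
opening: 0.0073
[ 0.56076777 -0.21153116  0.27225035] [-2.06  1.58 -0.22] [-4.5 -5.7  5.8]
theta now 64.38476643159683 70.84795900440042 0.23505480697405254 0.2304886114323222
wrist 11973 -115.74252 [ 0.43432772 -0.9007549   0.04914724  0.22039193]
scene 992 -115.576004 [ 0.4317079  -0.9020135   0.05553117  0.20148493]
top 501 -115.96075 [ 0.4377553  -0.89909416  0.03768773  0.24631542]
```

View pics/wrist10.png

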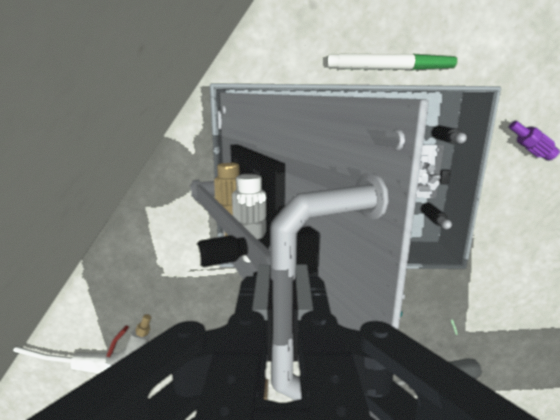

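View pics/s10c.png

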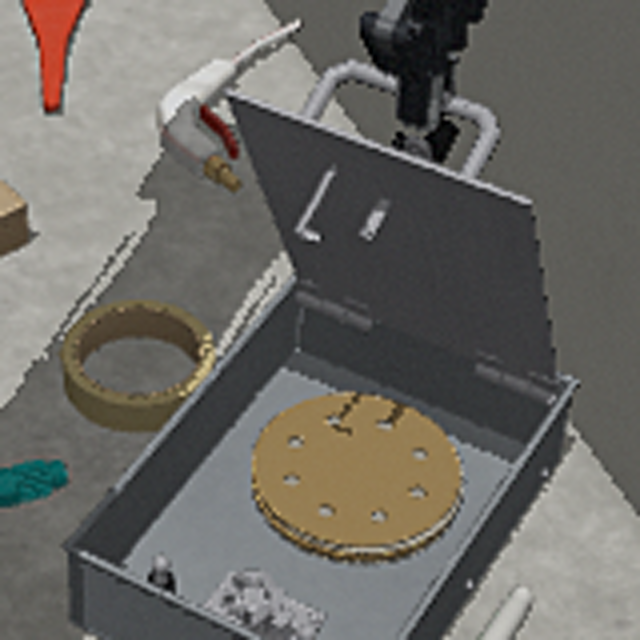

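Plane fits give 64.0–64.4° from all three cameras. I'll do one last check of keeper and couplers.

```bash
python3 - <<'E'
from h import *
c=dict(np.load("wrist10.npz")); crop(c["p"],180,140,340,300,4.5,"pics/w10c.png")
p,d=manip.read_camera("top"); cv2.imwrite("pics/top11.png",p[:,:,::-1])
# tray frame point of bar pixels by depth
for u,v in [(203,194),(220,210),(240,228),(226,185),(249,205)]:
    Z=np.median(c["d"][v-1:v+2,u-1:u+2]); W=c["R"].T@(np.array([(u-c["cx"])/c["fx"]*Z,(v-c["cy"])/c["fy"]*Z,Z])-c["t"])
    q=W-[.497,-.1995,0]; x=q[0]*.9925-q[1]*.122-.118; y=q[0]*.122+q[1]*.9925; z=q[2]-.062; t=np.radians(64.3)
    print((u,v),"along",-x*np.cos(t)+z*np.sin(t),"y",y,"norm",x*np.sin(t)+z*np.cos(t))
E
```

```text
(203, 194) along 0.05601291596585155 y -0.005065869930024419 norm 0.041084383025234136
(220, 210) along 0.10519889710678235 y -0.005935132315881381 norm 0.04091460470976692
(240, 228) along 0.14521914026391106 y -0.006214617477255333 norm 0.03993132048019448
(226, 185) along 0.07894884542265261 y -0.01662919196649255 norm 0.027845617322716863
(249, 205) along 0.12426664583773353 y -0.01309392826048071 norm 0.025944052840269877
```

View pics/w10c.png

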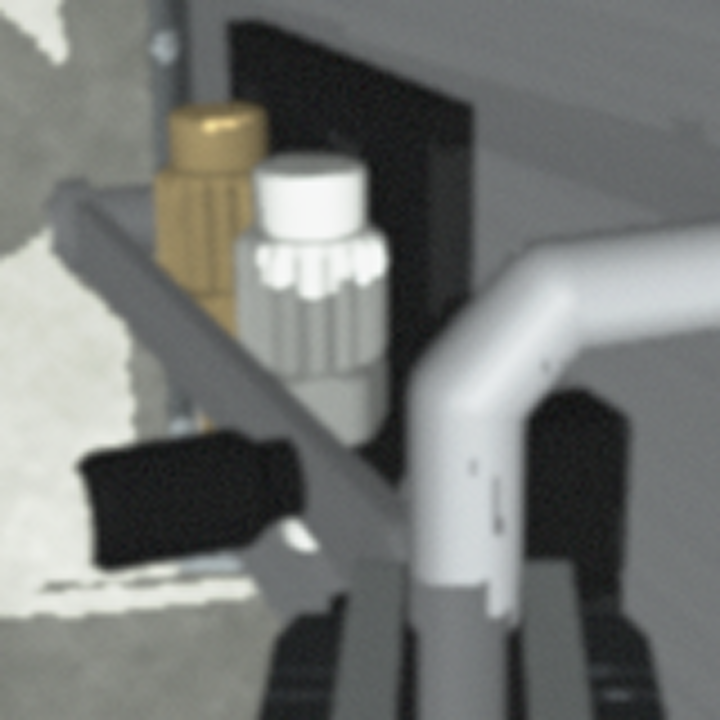

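View pics/top11.png

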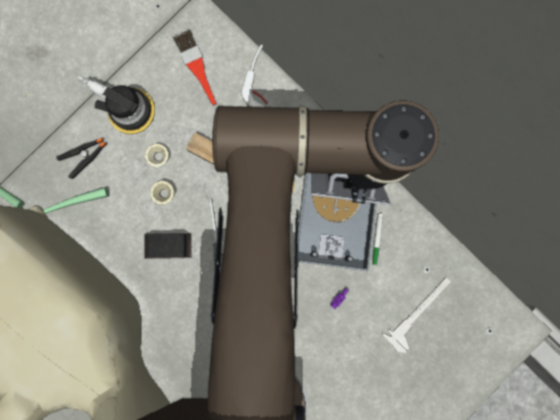

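The bar edge runs at constant y (-5 to -6 mm) along the tray, so it is still shut. Both couplers are in their pockets, and the bench objects visible are unmoved. Handing in.

```bash
python3 st.py; python3 -c "
from bench import manip
print(manip.sign_off())"
```

```text
[ 0.56023727 -0.21147728  0.2721295 ] [-2.02  1.42 -0.17] [-3.9 -4.6  5.8]
theta now 64.25153038937424 70.5924030354975 0.2350584311438908 0.2304886114323222
the job is handed in; nothing more can be done
None
```

I swung the keeper bar over both couplers until it snapped past its ball and stopped solid against the lug (about 26 N of push). Then I tugged the tray: it rose freely past the 2 mm catch point, so I did not press it down. I raised it along its arc and handed the job in at about 11 s, still gripping the handle.

**Last checks**
- **Tray angle:** the three cameras give 64.0–64.4°.
- **Keeper and couplers:** the bar is still parallel to the case axis and both couplers are in their pockets.
- **Bench:** the objects I could see are unmoved. The arm hid part of the bench from the top camera in the last picture.
- **Wrist force:** about 8 N at the end, and about 26 N at its highest reading.

**What disagreed:** the handle's measured radius from the hinge was 235 mm against 230.5 mm nominal, so my hinge estimate was a few millimetres off. This built up about 24 N near 50°, which I relieved. Working the final angle out from handle height alone gave 70.6°. I trusted the camera fits, and the handle's full position agreed with them at 64.3°.

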